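# Probe the depth of a bored blank with the depth gauge

## Task

The hardwood blank standing in the bench vise has been bored part-way down from its upper end; probe that bore with the rod depth gauge. Set the gauge's stock down flat across the top of the blank with the rod over the bore and let go of it, without dropping it; then press the head of the rod down until the rod bottoms out in the bore and hold it firmly against the bottom for a second. Leave the gauge standing there, stock still flat on the blank and rod on the bottom, and leave everything else on the bench where it is.

Things in the scene. Friction and masses are not known exactly. Their poses are not given: they have to be found in the camera images.
- gauge: loose steel rod depth gauge, 0.22 kg, standing upright on the bench. Stock: bar 150 mm long (own y), 16 wide (own x), 18 tall, flat underneath. On its middle a boss, 19 mm diameter, to 32 mm above the underside, with a clamp screw reaching 24 mm out on the +x side at 25 mm height. A rod slides along own z through boss and stock. Origin: middle of the stock's underside, on the rod's axis
- stock_centre (a point): centre of the gauge's stock, half-way up (9 mm above its underside), on the rod's axis; axes as the gauge. To carry the gauge, grasp the stock across its 16 mm width towards one end, about 58 mm from here along own y, clear of the tall rod
- rod (a joint): how far the rod stands out below the stock's underside, m: negative while it is drawn up inside, range -0.010 to 0.050. It slides against a steady friction of about 1.5 N, has no spring, and stays where it is left
- rod_head (a point): centre of the flat top of the rod's head, a disc 16 mm in diameter and 10 mm thick, 94 mm above the rod's tip; the thing to press down on (shut fingers will do)
- rod_tip (a point): centre of the rod's flat lower end; the rod is 6 mm in diameter
- bore_mouth (a point): centre of the bore's mouth, in the flat upper end of the blank, 135 to 142 mm above the bench; z up. The blank is a fixed upright hardwood round, 60 mm diameter, 75 mm tall, clamped in the vise, standing about 43 mm above the jaws; the bore is round, 24 mm diameter, open only at the top
- bore_floor: the flat wooden bottom of the bore; origin at its centre, on its surface, 26 to 44 mm below the mouth, differing from one blank to the next
- vise: blue bench vise, bolted down; jaws 80 mm wide (own y), tops at most 94 mm above the bench; fixed jaw and anvil on its -x side (to 125 mm from the origin), moving jaw, screw and tommy bar (127 mm long) on its +x side (to 135 mm). Origin: on the bench, straight below the bore
- billet: bystander, loose: plain round hardwood billet, not bored, 60 mm diameter, 75 mm tall, standing on the bench; origin under its centre
- pad_tin: bystander, loose: flat round metal tin, 71 mm diameter, 26 mm tall; origin under its centre
- key_oil: bystander, loose: small capped bottle, 34 mm diameter, 85 mm tall; origin under its centre
- square: bystander, loose: steel try square lying flat, stock 75 mm long and 14 mm tall, blade 105 mm; origin under the stock's centre
- screwdriver: bystander, loose: screwdriver lying on the bench along its own x axis
- mallet: bystander, loose: wooden mallet lying on the bench along its own x axis, 240 mm long
- bit_block: bystander, loose: wooden block 50 x 110 x 40 mm with three upright boring bits, 104 mm tall in all; origin under its centre
- barrel: bystander, loose: finished dark clarinet barrel, a tube 33 mm in diameter and 62 mm tall with steel end rings, standing on end; origin under its centre

How it is judged:
On the way, in this order (a step that is already met when the one before it is completed fails the run):
1. the gauge stands flat on the blank's upper face, rod over the bore, and is let go (z of gauge in the frame of bore_mouth between -0.002 and 0.002 m and angle between gauge's own z axis and vertical below 0.035 rad and horizontal distance between gauge and bore_mouth below 0.01 m and contact force between the fingers and gauge below 0.05 N and linear speed of gauge below 0.02 m/s), for 0.2 s.
2. the rod is pressed to the bottom of the bore and held firmly against it (over 2.5 N) with the stock flat on the blank (z of gauge in the frame of bore_mouth between -0.002 and 0.002 m and angle between gauge's own z axis and vertical below 0.035 rad and horizontal distance between gauge and bore_mouth below 0.01 m and z of rod_tip in the frame of bore_floor below 0.0015 m and horizontal distance between rod_tip and bore_floor below 0.011 m and contact force between gauge and bore_floor above 2.5 N), for 0.7 s.
At the end, for the whole second after the job is handed in: the gauge stands released and at rest on the blank: stock underside within 2 mm of the blank's upper face and within 2 degrees of flat, rod axis within 10 mm of the bore's axis, and the rod's tip within 1.5 mm of the bore's bottom (z of gauge in the frame of bore_mouth between -0.002 and 0.002 m and angle between gauge's own z axis and vertical below 0.035 rad and horizontal distance between gauge and bore_mouth below 0.01 m and z of rod_tip in the frame of bore_floor below 0.0015 m and horizontal distance between rod_tip and bore_floor below 0.011 m and linear speed of gauge below 0.01 m/s and contact force between the fingers and gauge below 0.05 N); the robot touches nothing.
It fails at once if the gauge is let fall (faster than 0.4 m/s with no finger on it) (contact force between the fingers and gauge below 0.01 N and linear speed of gauge above 0.4 m/s).
It fails at once if a bystander is moved by more than 30 mm (distance of any of billet, pad_tin, key_oil, square, screwdriver, mallet, bit_block, barrel from where it was at the start of the episode above 0.03 m).
It also fails if it takes over 54 s, if anything falls off the work surface, if the arm or the gripper's body presses on something with over 40 N, if the wrist force passes 120 N, or if a joint passes its speed limit or range.

## Robot

A 7-joint arm with a two-finger parallel gripper is mounted at the origin on the work surface. World frame = base frame: x ahead of the robot, y to its left, z up, the work surface at z = 0. Lengths are in m, angles in rad, forces in N, time in s.
With the tool pointing down it reaches from about 0.425 to 0.875 m from the base axis. Payload 4.7 kg.
Tool frame: the origin (TCP) lies at the very end of the fingers, on their centre line; the grasp point (between the pads) lies tcp_to_grasp behind it (tcp_to_grasp is the distance from the TCP to the grasp point, in m); z points along the fingers, y is the line along which they close (so a half turn about z gives the same grasp; the last joint's range is limited). The gripper opens to 85 mm and grips with 20 to 120 N. Pads are 22 mm wide; open, the fingers measure 114 mm over their backs; the gripper's body (76 mm by 85 mm) begins 54 mm behind the grasp point. The pads swing forward as they close: fully open they stand 13 mm farther back than shut.
Start: joints at [1.182, 0.321, -0.07, 1.45, 0.023, 1.371, -0.057], TCP at [0.255, -0.598, 0.231] pointing down, gripper open.
Joint ranges: [-2.86, 2.86], [-0.3, 2.09], [-1.38, 1.24], [0.06, 2.45], [-1.56, 4.7], [0.09, 2.05], [-2.69, 2.69]. Speed limits (rad/s): [2.57, 2.57, 3.14, 3.14, 3.14, 3.14, 3.14].

## Interface

Orientations are given as a 3x3 rotation matrix whose columns are the frame's x, y, z axes.
In Python, from workcell import * gives the robot as it stands.
- The arm moves only by the tool jog_arm, never from a script. Its argument "steps" is a list of rows, each a list of 5 numbers: the shift along the world's x, y, z scaled (see below), then the turn about the world's z scaled (see below), then the closure, from 0 (fully open) to 1 (shut). In form: [[dx, dy, dz, twist, claw], ...]. A call has 1 to 10 rows; each row is the pose to reach, as a shift and turn from the pose commanded when the call began; what a row does not reach only later rows make up. The controller multiplies each number of a shift by 10 cm and each number of a turn by 90 degrees. A row lasts 1/12 s, in which the tool goes at most 41.7 mm and 7.16 degrees, less where a joint would pass 70% of its speed; a pose out of reach is approached as far as the arm can. A call with a number of a shift or a turn outside -1 to 1 is refused whole. A call with a gripper value outside its range is refused whole. The fingers move at their own pace and stop on an object; the grip force is fixed at half the most. Time passes only in rows, so rows that repeat a pose let the fingers close. It gives the time, the measured TCP pose, the force, the opening and the grip force at its end, in the units of the state.
- observe(): the state, without advancing time (a new reading comes with each control period).
- read_camera(name): name is "scene" or "top"; returns a dict with "image" (480x640x3 uint8, blue, green, red), "fx", "fy", "cx", "cy" (pixels), "rvec" (rotation vector, rad) and "tvec" (3), from world to camera coordinates, as OpenCV has them. Camera axes: x right, y down, z forward; pixel columns grow to the right and rows downward; lengths in m; the calibration is good to about 2 mm. A picture is of the moment at which its call begins. There is no depth.
- job_done(): hands the job in; it is judged then, once.
The state is a dict: "clock": time; "joints": joint angles; "qd": joint speeds; "effort": joint torques, N m; "position": TCP position; "ee_rot": TCP orientation; "wrist_force": force on the tool from outside, world axes, zero at the start; "torque": the same for the moment, N m; "finger_gap": finger opening in m; "grasp_force": force on a finger pad.
Only numpy, scipy, OpenCV 4.12 (cv2) and the standard library are available. Lean on these libraries where they do the work, as an engineer would, in place of code of your own. Each camera call takes 0.05 s, during which the arm holds its last target. There are 200 camera calls.

## Working session

There is one attempt and no reset: what is moved stays moved. The work goes in short steps, Python scripts to look and compute and a tool call to move; the robot and the scene stay as the last step left them, time stands still between calls to the robot, and variables do not carry over. Pictures are saved under pics/ and viewed, at most 10 in all, crops included, and the job is handed in when it is done.

Besides the shell and the picture viewer there is one more tool, called after ">>>" as name(argument=value, ...), one argument or row to a line, values as JSON. jog_arm: Moves the arm, as the interface text tells. Its arguments: {"type":"object","properties":{"steps":{"type":"array","items":{"type":"array","items":{"type":"number"}}}},"required":["steps"]}

```bash
mkdir -p pics; ls
cat > h.py <<'E'
from workcell import *
import numpy as np, cv2
def grab(n,save=None):
    c=read_camera(n)
    if save: cv2.imwrite('pics/'+save,c['image'])
    return c
def K(c): return np.array([[c['fx'],0,c['cx']],[0,c['fy'],c['cy']],[0,0,1.]])
def ray(c,u,v):
    R=cv2.Rodrigues(np.array(c['rvec'],float))[0]; t=np.array(c['tvec'],float).ravel()
    return -R.T@t, R.T@np.linalg.inv(K(c))@np.array([u,v,1.])
def onz(c,u,v,z):
    o,d=ray(c,u,v); return o+d*(z-o[2])/d[2]
def proj(c,p):
    return cv2.projectPoints(np.array(p,float).reshape(-1,3),np.array(c['rvec'],float),np.array(c['tvec'],float),K(c),None)[0].reshape(-1,2)
def two(c1,p1,c2,p2):
    o1,d1=ray(c1,*p1);o2,d2=ray(c2,*p2)
    s=np.linalg.lstsq(np.c_[d1,-d2],o2-o1,rcond=None)[0]
    a,b=o1+s[0]*d1,o2+s[1]*d2
    return (a+b)/2,np.linalg.norm(a-b)
E
python3 - <<'E'
from h import *
for n in('scene','top'):
    c=grab(n,n+'0.png'); print(n,c['fx'],c['cx'],c['cy'],ray(c,320,240))
s=observe();print(s)
import workcell; print([k for k in dir(workcell) if 'tcp' in k], globals().get('tcp_to_grasp'))
E
```

```text
pics
scene 466.6294769295478 307.91164653423795 239.9229888367656 (array([1.08552411, 0.61331218, 0.82197913]), array([-0.47291437, -0.5660985 , -0.675689  ]))
top 492.48904320217105 320.70778572950377 243.81147649161034 (array([3.62759754e-01, 1.57075293e-04, 1.27723171e+00]), array([ 0.2132091 , -0.01706924, -0.97688919]))
{'clock': 0.1, 'joints': array([ 1.18209981,  0.32173285, -0.07008607,  1.45156273,  0.02260084,
        1.37079833, -0.05689019]), 'qd': array([ 0.00078323, -0.00261425,  0.00148598, -0.00157635,  0.00070963,
       -0.00046587, -0.00142261]), 'effort': array([-4.77841222e-04, -4.94876933e+01, -3.84243624e-01, -3.15209126e+01,
        1.28740043e-02,  7.50682899e-03, -2.54959019e-05]), 'position': array([ 0.25456155, -0.5975519 ,  0.2303384 ]), 'ee_rot': array([[ 9.19952927e-01,  3.92028107e-01, -7.57909131e-04],
       [ 3.92028829e-01, -9.19951647e-01,  1.53782858e-03],
       [-9.43677247e-05, -1.71185214e-03, -9.99998530e-01]]), 'wrist_force': array([ 0.35675599, -0.3975747 , -0.10040369]), 'torque': array([0.03107384, 0.00353722, 0.03930347]), 'grasp_force': 0.0, 'finger_gap': 0.0854425873499228}
['tcp_to_grasp'] 0.0187
```

View pics/top0.png

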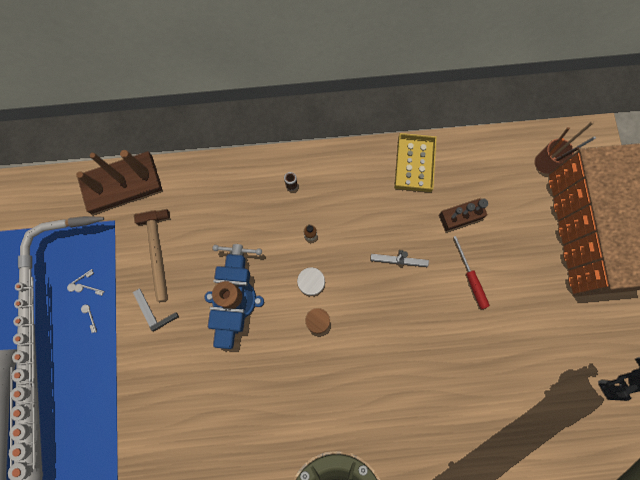

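View pics/scene0.png

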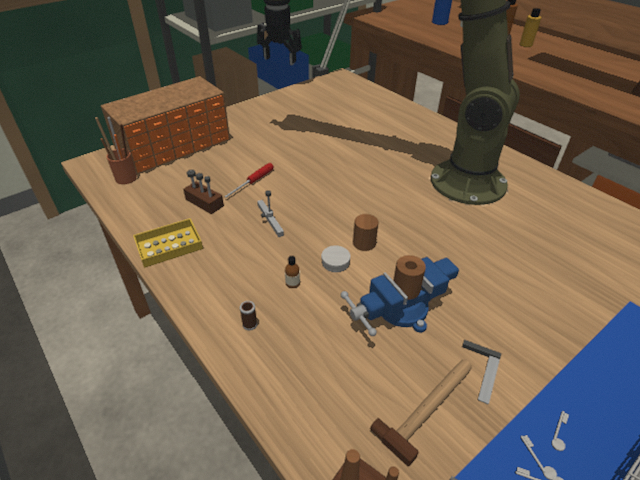

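The top view shows the gauge bar from (371,258) to (428,264) and the bored blank at (227,294). The scene view shows the gauge near (270,215) and the bore near (410,263). I'll measure both with masks and zoom in.

Run:
```python
from h import *
t=grab('top');s=grab('scene')
def crop(c,x,y,w,h,k): return cv2.resize(c['image'][y:y+h,x:x+w],None,fx=k,fy=k,interpolation=cv2.INTER_NEAREST)
a=crop(t,360,230,80,60,5);b=crop(t,190,255,80,60,5)
d=crop(s,240,180,60,60,5);e=crop(s,380,245,60,60,5)
im=np.full((600,800,3),0,np.uint8);im[:300,:400]=a;im[:300,400:]=b;im[300:,:300]=d;im[300:,400:700]=e
cv2.imwrite('pics/c.png',im)
# stock mask in top: grey (low saturation), bright
hsv=cv2.cvtColor(t['image'],cv2.COLOR_BGR2HSV)
m=((hsv[...,1]<60)&(hsv[...,2]>110)).astype(np.uint8); 
r=np.zeros_like(m); r[245:275,362:436]=m[245:275,362:436]
n=cv2.findContours(r,0,1)[0];n=max(n,key=cv2.contourArea);R=cv2.minAreaRect(n);print(R)
bx=cv2.boxPoints(R);P=np.array([onz(t,*p,.018) for p in bx]);print(bx,P)
```

```text
((385.5, 258.0), (8.0, 29.0), 90.0)
[[371. 254.]
 [400. 254.]
 [400. 262.]
 [371. 262.]] [[ 0.58764777 -0.15030349  0.018     ]
 [ 0.58035515 -0.22535701  0.018     ]
 [ 0.55942133 -0.22262778  0.018     ]
 [ 0.56668648 -0.14782889  0.018     ]]
```

View pics/c.png

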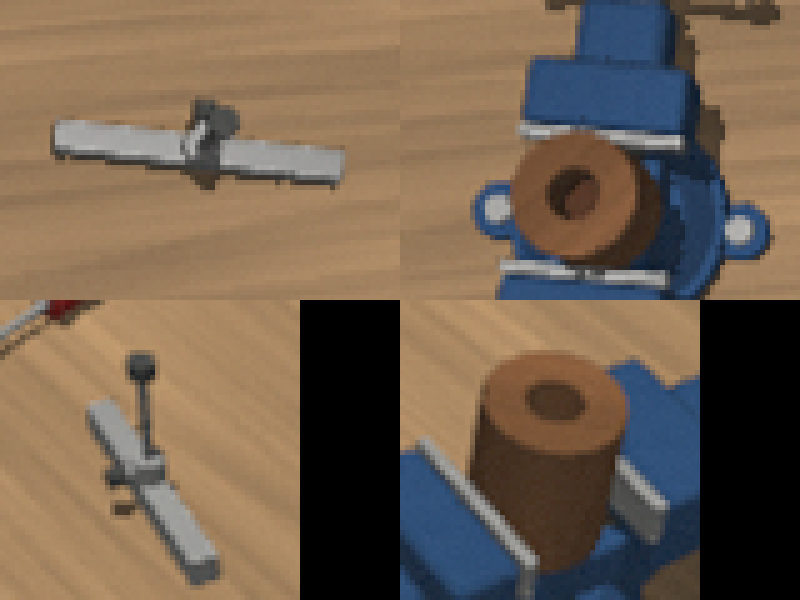

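The crops show the stock's ends at about top (370.7,256.8) and (428.2,262.8). The bore mouth is at about top (224.5,293.7) and scene (410.7,265). In the scene view the rod head top is near (268,191) and the clamp screw points down-left.

Run:
```python
from h import *
t=grab('top');s=grab('scene')
hsv=cv2.cvtColor(t['image'],cv2.COLOR_BGR2HSV)
m=((hsv[...,1]<60)&(hsv[...,2]>95)); m[:250]=0;m[275:]=0;m[:,:366]=0;m[:,434:]=0;m[:,393:405]=0
ys,xs=np.nonzero(m);print(len(xs),xs.min(),xs.max())
P=np.array([onz(t,x,y,.018) for x,y in zip(xs,ys)])[:,:2]
r=cv2.minAreaRect(P.astype(np.float32)*1000);print('rect mm',r)
vx,vy,x0,y0=cv2.fitLine(P.astype(np.float32),cv2.DIST_HUBER,0,.01,.01).ravel();d=np.array([vx,vy]);q=(P-[x0,y0])@d
print('dir',d,np.degrees(np.arctan2(vy,vx)),'len',np.ptp(q),'mid',np.array([x0,y0])+d*(q.max()+q.min())/2)
p,e=two(t,(224.5,293.7),s,(410.7,265.1));print('bore',p,e, [onz(c,*u,.1385) for c,u in((t,(224.5,293.7)),(s,(410.7,265.1)))])
# scene ends of stock top face
print('scene ends',onz(s,260,200.5,.018),onz(s,282,231.5,.018))
# rod head: 
p,e=two(t,(401.6,252.2),s,(268,191));print('head',p,e)
```

```text
301 371 428
rect mm ((565.9869384765625, -221.88699340820312), (149.07179260253906, 17.470857620239258), 77.87931823730469)
dir [0.20746177 0.9782431 ] 78.02635 len 0.14904731620050815 mid [ 0.56600355 -0.22189439]
bore [0.5066719  0.21291637 0.13490613] 0.0005964894559343219 [array([0.50603707, 0.21248295, 0.1385    ]), array([0.50990076, 0.21479068, 0.1385    ])]
scene ends [ 0.5510447  -0.29252403  0.018     ] [ 0.57960341 -0.14710902  0.018     ]
head [ 0.56991527 -0.21473924  0.10461242] 0.0013142635945656315
```

>>> jog_arm(
  steps=[
    [0.25, 0.25, 0, 0.05, 0],
    [0.5, 0.5, 0, 0.1, 0],
    [0.75, 0.75, 0, 0.15, 0],
    [1, 1, 0, 0.2, 0],
    [1, 1, 0, 0.2, 0],
  ],
)

```text
clock: 0.72
position: [0.3629, -0.4907, 0.2318]
ee_rot: [[0.744, 0.669, 0.005], [0.669, -0.744, 0.004], [0.006, 0.001, -1.0]]
wrist_force: [2.0, 0.7, -0.7]
finger_gap: 0.0853
grasp_force: 0.0
```

>>> jog_arm(
  steps=[
    [0.25, 0.25, 0, 0.05, 0],
    [0.5, 0.5, 0, 0.1, 0],
    [0.75, 0.75, 0, 0.15, 0],
    [1, 1, 0, 0.2, 0],
    [1, 1, 0, 0.2, 0],
  ],
)

```text
clock: 1.13
position: [0.4617, -0.3898, 0.2317]
ee_rot: [[0.501, 0.865, 0.004], [0.865, -0.501, 0.004], [0.006, 0.002, -1.0]]
wrist_force: [0.6, 0.8, 0.1]
finger_gap: 0.0851
grasp_force: 0.0
```

>>> jog_arm(
  steps=[
    [0.25, 0.25, -0.25, 0.05, 0],
    [0.5, 0.5, -0.5, 0.1, 0],
    [0.75, 0.75, -0.75, 0.15, 0],
    [1, 1, -0.8, 0.21, 0],
    [1, 1.19, -0.8, 0.21, 0],
  ],
)

```text
out of range: row 5 has 1.19, outside -1 to 1
```

>>> jog_arm(
  steps=[
    [0.25, 0.25, -0.25, 0.05, 0],
    [0.5, 0.5, -0.5, 0.1, 0],
    [0.75, 0.75, -0.75, 0.15, 0],
    [0.9, 1, -0.8, 0.21, 0],
    [0.9, 1, -0.8, 0.21, 0],
    [0.9, 1, -0.8, 0.21, 0],
    [0.9, 1, -0.8, 0.21, 0],
  ],
)

```text
clock: 1.72
position: [0.5445, -0.2989, 0.1515]
ee_rot: [[0.209, 0.978, -0.0], [0.978, -0.209, -0.001], [-0.001, -0.0, -1.0]]
wrist_force: [-0.1, -0.9, 0.3]
finger_gap: 0.0853
grasp_force: 0.0
```

Run:
```python
from h import *
s=grab('scene','s1.png');t=grab('top','t1.png');o=observe();print(o['position'],o['ee_rot'][:2,1],o['clock'])
cv2.imwrite('pics/t1c.png',np.hstack([cv2.resize(t['image'][200:320,340:470],None,fx=3,fy=3),cv2.resize(s['image'][140:260,210:340],None,fx=3,fy=3)]))
```

```text
[ 0.54403535 -0.3002434   0.15194377] [ 0.97735197 -0.21161909] 1.8167
```

View pics/t1c.png

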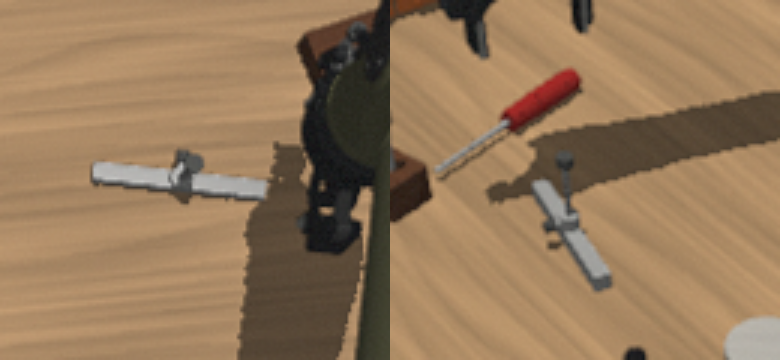

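The crop shows the gauge where it was, with the hand about 25 mm to the −y side of it. The bit block is clear of the hand, so I'll move over and go down.

>>> jog_arm(
  steps=[
    [0.1, 0.21, 0, 0, 0],
    [0.1, 0.21, -0.2, 0, 0],
    [0.1, 0.21, -0.4, 0, 0],
    [0.1, 0.21, -0.6, 0, 0],
    [0.1, 0.21, -0.8, 0, 0],
    [0.1, 0.21, -1, 0, 0],
    [0.1, 0.21, -1, 0, 0],
    [0.1, 0.21, -1, 0, 0],
  ],
)

```text
clock: 2.48
position: [0.5536, -0.2783, 0.051]
ee_rot: [[0.211, 0.978, -0.002], [0.978, -0.211, 0.0], [-0.0, -0.002, -1.0]]
wrist_force: [0.8, 0.3, 0.1]
finger_gap: 0.0856
grasp_force: 0.0
```

Run:
```python
from h import *
s=grab('scene');t=grab('top');o=observe();print(o['position'],o['ee_rot'][:2,1],o['clock'],o['wrist_force'])
cv2.imwrite('pics/t2c.png',np.hstack([cv2.resize(t['image'][200:320,340:470],None,fx=3,fy=3),cv2.resize(s['image'][140:260,210:340],None,fx=3,fy=3)]))
```

```text
[ 0.55548067 -0.27830206  0.05306412] [ 0.97776239 -0.20970128] 2.5833 [0.08006121 0.29958867 0.27101845]
```

View pics/t2c.png

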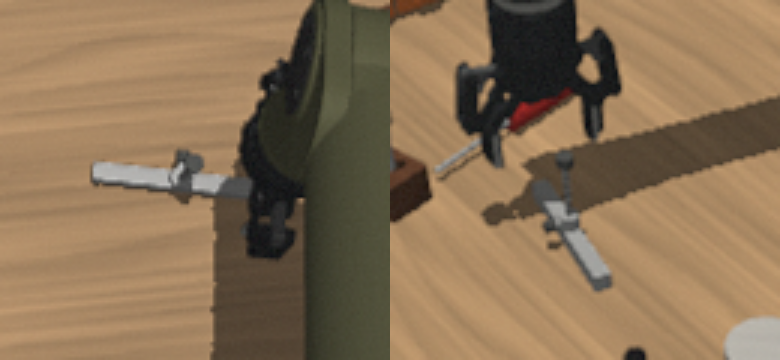

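The hand straddles the −y end of the stock, clear of the rod head and the block. I'll go down to about 6 mm and close.

>>> jog_arm(
  steps=[
    [0, 0, -0.15, 0, 0],
    [0, 0, -0.3, 0, 0],
    [0, 0, -0.45, 0, 0],
    [0, 0, -0.45, 0, 0],
    [0, 0, -0.45, 0, 0.4],
    [0, 0, -0.45, 0, 0.6],
    [0, 0, -0.45, 0, 0.7],
    [0, 0, -0.45, 0, 0.8],
    [0, 0, -0.45, 0, 1],
    [0, 0, -0.45, 0, 1],
  ],
)

```text
clock: 3.42
position: [0.5554, -0.2773, 0.0073]
ee_rot: [[0.208, 0.978, 0.001], [0.978, -0.208, -0.001], [-0.001, 0.002, -1.0]]
wrist_force: [2.9, -1.6, -0.4]
finger_gap: 0.0139
grasp_force: 60.5
```

>>> jog_arm(
  steps=[
    [0, 0, 0, 0, 1],
    [0, 0, 0, 0, 1],
    [0, 0, 0, 0, 1],
    [0, 0, 0, 0, 1],
    [0, 0, 0, 0, 1],
    [0, 0, 0, 0, 1],
  ],
)

```text
clock: 3.92
position: [0.5554, -0.2773, 0.0073]
ee_rot: [[0.208, 0.978, 0.001], [0.978, -0.208, -0.001], [-0.001, 0.001, -1.0]]
wrist_force: [-0.4, -0.8, 6.8]
finger_gap: 0.0142
grasp_force: 61.0
```

>>> jog_arm(
  steps=[
    [0, 0, 0.1, 0, 1],
    [0, 0, 0.25, 0, 1],
    [0, 0, 0.4, 0, 1],
    [0, 0, 0.6, 0, 1],
    [0, 0, 0.8, 0, 1],
    [0, 0, 0.9, 0, 1],
    [0, 0, 1, 0, 1],
  ],
)

```text
clock: 4.5
position: [0.5547, -0.277, 0.1072]
ee_rot: [[0.208, 0.978, 0.0], [0.978, -0.208, -0.0], [-0.0, 0.0, -1.0]]
wrist_force: [0.4, -0.8, -1.9]
finger_gap: 0.0138
grasp_force: 60.2
```

>>> jog_arm(
  steps=[
    [0, 0, 0.2, 0, 1],
    [0, 0, 0.4, 0, 1],
    [0, 0, 0.6, 0, 1],
    [0, 0, 0.8, 0, 1],
    [0, 0, 0.9, 0, 1],
    [0, 0, 1, 0, 1],
    [0, 0, 1, 0, 1],
    [0, 0, 1, 0, 1],
    [0, 0, 1, 0, 1],
  ],
)

```text
clock: 5.25
position: [0.554, -0.2767, 0.2048]
ee_rot: [[0.208, 0.978, -0.002], [0.978, -0.208, 0.001], [0.001, -0.002, -1.0]]
wrist_force: [-0.3, 0.1, -1.5]
finger_gap: 0.0141
grasp_force: 60.2
```

Run:
```python
from h import *
s=grab('scene');t=grab('top');o=observe();print(o['position'],o['ee_rot'],o['clock'],o['wrist_force'],o['torque'],o['joints'],o['finger_gap'])
cv2.imwrite('pics/t3c.png',np.hstack([cv2.resize(t['image'][200:320,340:470],None,fx=3,fy=3),cv2.resize(s['image'][70:210,200:340],None,fx=3,fy=3)[:360]]))
```

```text
[ 0.55404985 -0.27674509  0.20481244] [[ 2.08277249e-01  9.78067470e-01 -2.14755524e-03]
 [ 9.78069589e-01 -2.08275165e-01  1.15510719e-03]
 [ 6.82490340e-04 -2.34104102e-03 -9.99997027e-01]] 5.35 [-0.06831945  0.27928322 -1.98858631] [-0.08099537  0.0118898   0.01559551] [ 0.76553583  0.30003392 -0.42215081  1.55460554  0.12511917  1.31628058
  0.11844262] 0.014020292829294215
```

View pics/t3c.png

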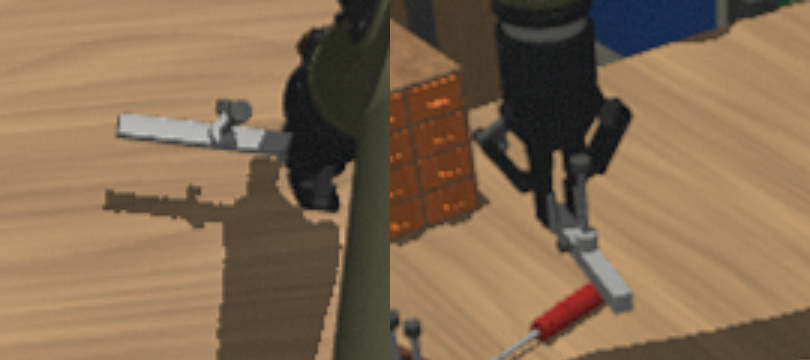

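The gauge hangs level in the fingers, with its far stock end at about (379,242) in the top view. I'll check its offset in the hand against that, then carry it over.

Run:
```python
from h import *
t=grab('top')
d=np.array([.208,.978,0]);T=np.array([.554,-.2767,.2155])
print(proj(t,[T+.1313*d,T+.0563*d]))
hsv=cv2.cvtColor(t['image'],cv2.COLOR_BGR2HSV)
m=((hsv[...,1]<60)&(hsv[...,2]>95)); m[:234]=0;m[255:]=0;m[:,:372]=0;m[:,408:]=0
ys,xs=np.nonzero(m);k=xs<xs.min()+2;print(xs.min(),ys[k].mean());P=onz(t,xs.min()-.5,ys[k].mean(),.2155);print(P,(P-T)@d)
```

```text
[[379.18221354 240.24064951]
 [413.12013573 243.97996394]]
379 241.41666666666666
[ 0.57882046 -0.14647153  0.2155    ] 0.13252610156462288
```

>>> jog_arm(
  steps=[
    [0, 0.15, 0, 0, 1],
    [-0.05, 0.35, 0, 0, 1],
    [-0.08, 0.6, 0, 0, 1],
    [-0.12, 0.8, 0, 0, 1],
    [-0.15, 1, 0, 0, 1],
  ],
)

```text
clock: 5.82
position: [0.5393, -0.1742, 0.206]
ee_rot: [[0.207, 0.978, -0.001], [0.978, -0.207, 0.001], [0.001, -0.001, -1.0]]
wrist_force: [0.3, -0.1, -2.2]
finger_gap: 0.0145
grasp_force: 60.2
```

>>> jog_arm(
  steps=[
    [-0.03, 0.25, 0, 0, 1],
    [-0.06, 0.5, 0, 0, 1],
    [-0.1, 0.75, 0, 0, 1],
    [-0.15, 1, 0, 0, 1],
  ],
)

```text
clock: 6.15
position: [0.5241, -0.0743, 0.2061]
ee_rot: [[0.207, 0.978, -0.0], [0.978, -0.207, 0.0], [0.0, -0.0, -1.0]]
wrist_force: [0.7, 1.0, -0.9]
finger_gap: 0.0137
grasp_force: 60.2
```

>>> jog_arm(
  steps=[
    [-0.03, 0.25, 0, 0, 1],
    [-0.06, 0.5, 0, 0, 1],
    [-0.1, 0.75, 0, 0, 1],
    [-0.15, 1, 0, 0, 1],
  ],
)

```text
clock: 6.48
position: [0.5088, 0.0255, 0.2061]
ee_rot: [[0.207, 0.978, -0.0], [0.978, -0.207, -0.0], [-0.0, -0.0, -1.0]]
wrist_force: [1.1, 0.8, -1.7]
finger_gap: 0.0141
grasp_force: 60.2
```

>>> jog_arm(
  steps=[
    [-0.03, 0.25, 0, 0, 1],
    [-0.06, 0.5, 0, 0, 1],
    [-0.1, 0.7, 0, 0, 1],
    [-0.14, 0.9, 0, 0, 1],
    [-0.14, 1, 0, 0, 1],
    [-0.14, 1, 0, 0, 1],
    [-0.14, 1, 0, 0, 1],
    [-0.14, 1, 0, 0, 1],
  ],
)

```text
clock: 7.15
position: [0.496, 0.1214, 0.2061]
ee_rot: [[0.21, 0.978, -0.0], [0.978, -0.21, -0.001], [-0.001, -0.0, -1.0]]
wrist_force: [0.9, -0.5, -1.6]
finger_gap: 0.014
grasp_force: 60.1
```

>>> jog_arm(
  steps=[
    [0, 0.1, 0, 0, 1],
    [0, 0.25, 0, 0, 1],
    [0, 0.36, -0.1, 0, 1],
    [0, 0.36, -0.25, 0, 1],
    [0, 0.36, -0.4, 0, 1],
    [0, 0.36, -0.45, 0, 1],
    [0, 0.36, -0.45, 0, 1],
    [0, 0.36, -0.45, 0, 1],
  ],
)

```text
clock: 7.82
position: [0.496, 0.1587, 0.1615]
ee_rot: [[0.209, 0.978, -0.0], [0.978, -0.209, 0.0], [0.0, -0.0, -1.0]]
wrist_force: [-0.5, -0.1, -1.6]
finger_gap: 0.0141
grasp_force: 60.1
```

Run:
```python
from h import *
s=grab('scene');t=grab('top');o=observe();print(o['position'],o['clock'],o['wrist_force'])
cv2.imwrite('pics/t4c.png',np.hstack([cv2.resize(t['image'][235:335,170:270],None,fx=4,fy=4),cv2.resize(s['image'][200:300,360:460],None,fx=4,fy=4)]))
print(proj(s,[[.507,.213,.137],[.507,.213,.244]]))
```

```text
[0.49654149 0.15899171 0.16231338] 7.9167 [ 0.04648396 -0.17615389 -1.48639166]
[[410.91544213 264.49531351]
 [419.05169749 224.91272907]]
```

View pics/t4c.png

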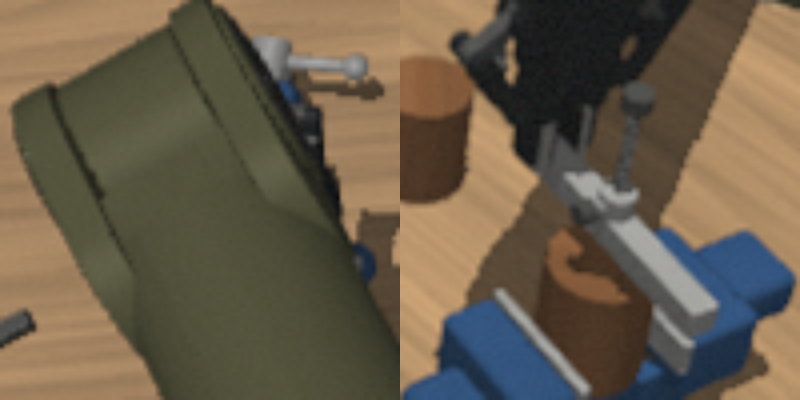

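The stock is over the blank, with the rod head at about scene (419,222), which agrees with the prediction to about 2 mm. I'll lower it slowly until it touches.

>>> jog_arm(
  steps=[
    [-0.01, -0.01, -0.04, 0, 1],
    [-0.01, -0.01, -0.08, 0, 1],
    [-0.01, -0.01, -0.1, 0, 1],
    [-0.01, -0.01, -0.12, 0, 1],
    [-0.01, -0.01, -0.12, 0, 1],
  ],
)

```text
clock: 8.33
position: [0.4944, 0.1579, 0.1488]
ee_rot: [[0.208, 0.978, -0.001], [0.978, -0.208, -0.0], [-0.0, -0.001, -1.0]]
wrist_force: [-0.4, 0.1, -1.7]
finger_gap: 0.0143
grasp_force: 60.1
```

>>> jog_arm(
  steps=[
    [0, 0, -0.01, 0, 1],
    [0, 0, -0.02, 0, 1],
    [0, 0, -0.02, 0, 1],
  ],
)

```text
clock: 8.58
position: [0.4947, 0.158, 0.1472]
ee_rot: [[0.208, 0.978, -0.0], [0.978, -0.208, -0.0], [-0.0, -0.0, -1.0]]
wrist_force: [-0.1, -0.3, -1.1]
finger_gap: 0.0139
grasp_force: 60.1
```

>>> jog_arm(
  steps=[
    [0, 0, -0.01, 0, 1],
    [0, 0, -0.02, 0, 1],
    [0, 0, -0.02, 0, 1],
  ],
)

```text
clock: 8.83
position: [0.4947, 0.1579, 0.1452]
ee_rot: [[0.208, 0.978, -0.0], [0.978, -0.208, -0.0], [-0.0, -0.0, -1.0]]
wrist_force: [-0.7, 0.0, -2.2]
finger_gap: 0.0143
grasp_force: 60.1
```

>>> jog_arm(
  steps=[
    [0, 0, -0.01, 0, 1],
    [0, 0, -0.01, 0, 1],
  ],
)

```text
clock: 9.0
position: [0.4949, 0.158, 0.1445]
ee_rot: [[0.208, 0.978, 0.0], [0.978, -0.208, -0.0], [0.0, 0.0, -1.0]]
wrist_force: [0.1, -0.2, -0.8]
finger_gap: 0.0144
grasp_force: 60.4
```

>>> jog_arm(
  steps=[
    [0, 0, -0.01, 0, 1],
    [0, 0, -0.01, 0, 1],
  ],
)

```text
clock: 9.17
position: [0.495, 0.158, 0.1442]
ee_rot: [[0.208, 0.978, 0.0], [0.978, -0.208, -0.0], [-0.0, 0.001, -1.0]]
wrist_force: [-2.3, -1.7, 4.8]
finger_gap: 0.0144
grasp_force: 61.0
```

>>> jog_arm(
  steps=[
    [0, 0, -0.01, 0, 1],
    [0, 0, -0.01, 0, 1],
  ],
)

```text
clock: 9.33
position: [0.495, 0.1579, 0.144]
ee_rot: [[0.208, 0.978, 0.001], [0.978, -0.208, -0.001], [-0.001, 0.001, -1.0]]
wrist_force: [-4.3, -2.3, 9.5]
finger_gap: 0.0139
grasp_force: 61.6
```

>>> jog_arm(
  steps=[
    [0, 0, 0.01, 0, 1],
    [0, 0, 0.01, 0, 1],
    [0, 0, 0.01, 0, 0.75],
    [0, 0, 0.01, 0, 0.7],
    [0, 0, 0.01, 0, 0.6],
    [0, 0, 0.01, 0, 0.5],
    [0, 0, 0.01, 0, 0.5],
    [0, 0, 0.01, 0, 0.5],
  ],
)

```text
clock: 10.0
position: [0.4947, 0.158, 0.1432]
ee_rot: [[0.208, 0.978, -0.0], [0.978, -0.208, 0.0], [0.0, -0.0, -1.0]]
wrist_force: [1.2, -0.1, -0.4]
finger_gap: 0.0426
grasp_force: 0.0
```

Run:
```python
from h import *
s=grab('scene');o=observe();print(o['position'],o['clock'],o['wrist_force'],o['finger_gap'])
cv2.imwrite('pics/t5c.png',cv2.resize(s['image'][200:300,360:460],None,fx=6,fy=6))
```

```text
[0.49474976 0.15800073 0.14323204] 10.05 [-0.42395083 -0.76199104  0.63611306] 0.04273046038471151
```

View pics/t5c.png

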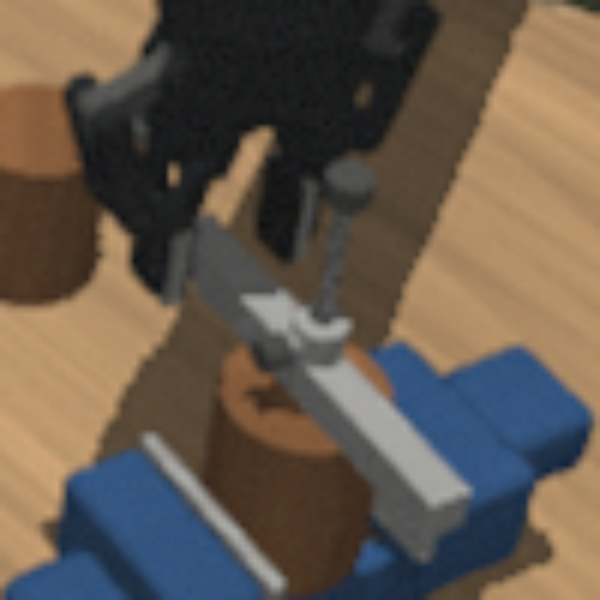

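The stock lies flat on the blank and the fingers are open around its end. I'll retreat straight up and then check the rod position.

>>> jog_arm(
  steps=[
    [0, 0, 0.1, 0, 0.5],
    [0, 0, 0.3, 0, 0.5],
    [0, 0, 0.5, 0, 0.5],
    [0, 0, 0.75, 0, 0.5],
    [0, 0, 1, 0, 0.5],
  ],
)

```text
clock: 10.47
position: [0.4945, 0.1581, 0.245]
ee_rot: [[0.208, 0.978, 0.0], [0.978, -0.208, -0.0], [-0.0, 0.0, -1.0]]
wrist_force: [-0.4, -0.7, 0.6]
finger_gap: 0.0428
grasp_force: 0.0
```

>>> jog_arm(
  steps=[
    [0, 0, 0.3, 0, 0.6],
    [0, -0.2, 0.4, 0, 0.8],
    [0, -0.5, 0.4, 0, 1],
    [0, -0.8, 0.4, 0, 1],
    [0, -1, 0.4, 0, 1],
    [0, -1, 0.4, 0, 1],
  ],
)

```text
clock: 10.97
position: [0.4951, 0.0523, 0.284]
ee_rot: [[0.216, 0.976, 0.001], [0.976, -0.216, -0.003], [-0.002, 0.001, -1.0]]
wrist_force: [0.3, -1.0, -0.0]
finger_gap: 0.0001
grasp_force: 0.0
```

Run:
```python
from h import *
s=grab('scene');t=grab('top');o=observe();print(o['position'],o['clock'],o['wrist_force'],o['finger_gap'])
cv2.imwrite('pics/t6c.png',np.hstack([cv2.resize(t['image'][255:335,185:265],None,fx=5,fy=5),cv2.resize(s['image'][215:295,370:450],None,fx=5,fy=5)]))
for z in(.137,.169,.236,.241): print(z,proj(t,[[.507,.213,z]]),proj(s,[[.507,.213,z]]))
```

```text
[0.49489739 0.05748293 0.28404059] 11.0667 [0.34149863 0.65109042 0.31100984] 6.889988072509582e-05
0.137 [[224.37896379 293.37764465]] [[410.91544213 264.49531351]]
0.169 [[221.63168489 291.84733261]] [[413.21701329 253.29825411]]
0.236 [[215.34620065 288.34614013]] [[418.39770963 228.09435607]]
0.241 [[214.84535348 288.06715409]] [[418.80551861 226.11038031]]
```

View pics/t6c.png

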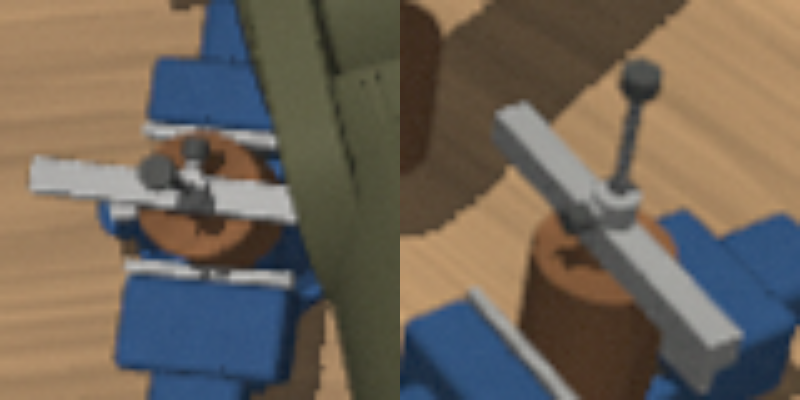

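In both views the gauge sits flat, with the rod head at top (216,289) and scene (417.6,229). I'll triangulate the head for the press and check it against the bore.

Run:
```python
from h import *
s=grab('scene');t=grab('top')
def blob(c,x0,x1,y0,y1):
    h=cv2.cvtColor(c['image'],cv2.COLOR_BGR2HSV)[y0:y1,x0:x1]
    m=((h[...,1]<60)&(h[...,2]<120)).astype(np.uint8)
    n,l,st,ce=cv2.connectedComponentsWithStats(m);i=1+np.argmax(st[1:,4]);print(st[i]);return ce[i]+[x0,y0]
a=blob(t,211,222,283,294);b=blob(s,411,424,224,236);print(a,b)
print('head ctr',two(t,a,s,b))
print([onz(c,*u,.236) for c,u in((t,a),(s,b))],'boss',onz(s,412.2,253.2,.169))
```

```text
[ 2  3  9  8 50]
[ 3  3  8  9 55]
[216.62 289.52] [417.54545455 230.50909091]
head ctr (array([0.50556187, 0.21170441, 0.22813192]), np.float64(0.0008175164226846759))
[array([0.50424412, 0.21044133, 0.236     ]), array([0.51352451, 0.21673005, 0.236     ])] boss [0.50838499 0.2115411  0.169     ]
```

>>> jog_arm(
  steps=[
    [0.03, 0.3, 0, 0, 1],
    [0.06, 0.6, 0, 0, 1],
    [0.09, 0.85, 0, 0, 1],
    [0.11, 1, 0, 0, 1],
    [0.11, 1, 0, 0, 1],
  ],
)

```text
clock: 11.58
position: [0.5046, 0.1643, 0.2837]
ee_rot: [[0.199, 0.98, 0.0], [0.98, -0.199, 0.003], [0.003, -0.001, -1.0]]
wrist_force: [-0.3, 0.2, -0.1]
finger_gap: -0.0
grasp_force: 0.0
```

>>> jog_arm(
  steps=[
    [0, 0.3, 0, 0, 1],
    [0, 0.54, 0, 0, 1],
    [0, 0.54, -0.1, 0, 1],
    [0, 0.54, -0.2, 0, 1],
    [0, 0.54, -0.3, 0, 1],
    [0, 0.54, -0.36, 0, 1],
    [0, 0.54, -0.38, 0, 1],
    [0, 0.54, -0.38, 0, 1],
    [0, 0.54, -0.38, 0, 1],
  ],
)

```text
clock: 12.33
position: [0.506, 0.2113, 0.2455]
ee_rot: [[0.209, 0.978, 0.0], [0.978, -0.209, -0.0], [-0.0, 0.0, -1.0]]
wrist_force: [0.5, 0.5, 0.8]
finger_gap: 0.0
grasp_force: 0.0
```

Next I'll press down slowly and watch the force.

>>> jog_arm(
  steps=[
    [0, 0, -0.03, 0, 1],
    [0, 0, -0.06, 0, 1],
    [0, 0, -0.09, 0, 1],
    [0, 0, -0.12, 0, 1],
    [0, 0, -0.15, 0, 1],
    [0, 0, -0.18, 0, 1],
    [0, 0, -0.21, 0, 1],
    [0, 0, -0.24, 0, 1],
  ],
)

```text
clock: 13.0
position: [0.5058, 0.212, 0.2212]
ee_rot: [[0.208, 0.978, 0.0], [0.978, -0.208, -0.0], [-0.0, 0.0, -1.0]]
wrist_force: [-0.1, -0.0, 1.4]
finger_gap: 0.0
grasp_force: 0.7
```

>>> jog_arm(
  steps=[
    [0, 0, -0.02, 0, 1],
    [0, 0, -0.04, 0, 1],
    [0, 0, -0.06, 0, 1],
    [0, 0, -0.08, 0, 1],
    [0, 0, -0.1, 0, 1],
  ],
)

```text
clock: 13.42
position: [0.5058, 0.212, 0.2112]
ee_rot: [[0.208, 0.978, 0.0], [0.978, -0.208, -0.0], [-0.0, 0.0, -1.0]]
wrist_force: [-0.3, -0.5, 0.9]
finger_gap: 0.0001
grasp_force: 0.7
```

>>> jog_arm(
  steps=[
    [0, 0, -0.01, 0, 1],
    [0, 0, -0.02, 0, 1],
    [0, 0, -0.03, 0, 1],
    [0, 0, -0.04, 0, 1],
  ],
)

```text
clock: 13.75
position: [0.5058, 0.212, 0.2073]
ee_rot: [[0.208, 0.978, 0.0], [0.978, -0.208, -0.0], [-0.0, 0.0, -1.0]]
wrist_force: [-0.1, 0.0, 1.3]
finger_gap: 0.0002
grasp_force: 0.6
```

>>> jog_arm(
  steps=[
    [0, 0, -0.01, 0, 1],
    [0, 0, -0.02, 0, 1],
    [0, 0, -0.03, 0, 1],
  ],
)

```text
clock: 14.0
position: [0.5058, 0.212, 0.2043]
ee_rot: [[0.208, 0.978, 0.0], [0.978, -0.208, -0.0], [-0.0, 0.0, -1.0]]
wrist_force: [0.2, 0.6, 1.1]
finger_gap: 0.0
grasp_force: 0.6
```

>>> jog_arm(
  steps=[
    [0, 0, -0.01, 0, 1],
    [0, 0, -0.02, 0, 1],
    [0, 0, -0.03, 0, 1],
  ],
)

```text
clock: 14.25
position: [0.5058, 0.212, 0.2013]
ee_rot: [[0.208, 0.978, 0.0], [0.978, -0.208, 0.0], [0.0, 0.0, -1.0]]
wrist_force: [0.4, -0.4, 1.2]
finger_gap: 0.0001
grasp_force: 0.6
```

>>> jog_arm(
  steps=[
    [0, 0, -0.01, 0, 1],
    [0, 0, -0.02, 0, 1],
    [0, 0, -0.03, 0, 1],
  ],
)

```text
clock: 14.5
position: [0.5058, 0.212, 0.1983]
ee_rot: [[0.208, 0.978, 0.0], [0.978, -0.208, -0.0], [-0.0, 0.0, -1.0]]
wrist_force: [0.6, 0.2, 2.6]
finger_gap: -0.0002
grasp_force: 0.6
```

>>> jog_arm(
  steps=[
    [0, 0, -0.01, 0, 1],
    [0, 0, -0.02, 0, 1],
    [0, 0, -0.03, 0, 1],
  ],
)

```text
clock: 14.75
position: [0.5067, 0.2123, 0.197]
ee_rot: [[0.208, 0.978, 0.003], [0.978, -0.208, 0.0], [0.001, 0.003, -1.0]]
wrist_force: [-2.1, -1.3, 12.7]
finger_gap: -0.0001
grasp_force: 6.6
```

>>> jog_arm(
  steps=[
    [0, 0, -0.01, 0, 1],
    [0, 0, -0.02, 0, 1],
  ],
)

```text
clock: 14.92
position: [0.5079, 0.2129, 0.1969]
ee_rot: [[0.208, 0.978, 0.006], [0.978, -0.208, 0.001], [0.002, 0.006, -1.0]]
wrist_force: [-0.7, -1.5, 19.5]
finger_gap: 0.0
grasp_force: 10.0
```

The rod has bottomed at TCP z 0.197, so the bore is about 34 mm deep, which is in range. I'll hold, then ease off and retreat.

>>> jog_arm(
  steps=[
    [0, 0, 0.01, 0, 1],
    [0, 0, 0.01, 0, 1],
    [0, 0, 0.01, 0, 1],
    [0, 0, 0.01, 0, 1],
    [0, 0, 0.01, 0, 1],
    [0, 0, 0.01, 0, 1],
    [0, 0, 0.01, 0, 1],
    [0, 0, 0.01, 0, 1],
    [0, 0, 0.01, 0, 1],
    [0, 0, 0.01, 0, 1],
  ],
)

```text
clock: 15.75
position: [0.5075, 0.2129, 0.197]
ee_rot: [[0.208, 0.978, 0.005], [0.978, -0.208, 0.001], [0.002, 0.004, -1.0]]
wrist_force: [-0.2, -0.7, 12.7]
finger_gap: -0.0001
grasp_force: 5.9
```

>>> jog_arm(
  steps=[
    [0, 0, 0, 0, 1],
    [0, 0, 0, 0, 1],
    [0, 0, 0, 0, 1],
    [0, 0, 0, 0, 1],
    [0, 0, 0, 0, 1],
    [0, 0, 0, 0, 1],
  ],
)

```text
clock: 16.25
position: [0.5074, 0.2129, 0.197]
ee_rot: [[0.208, 0.978, 0.005], [0.978, -0.208, 0.001], [0.002, 0.004, -1.0]]
wrist_force: [-1.5, -0.4, 12.4]
finger_gap: 0.0
grasp_force: 5.9
```

>>> jog_arm(
  steps=[
    [0, 0, 0.02, 0, 1],
    [0, 0, 0.04, 0, 1],
    [0, 0, 0.1, 0, 1],
    [0, 0, 0.3, 0, 1],
    [0, 0, 0.5, 0, 1],
    [0, 0, 0.8, 0, 1],
    [0, -0.3, 1, 0, 1],
    [0, -0.6, 1, 0, 1],
    [0, -1, 1, 0, 1],
    [0, -1, 1, 0, 1],
  ],
)

```text
clock: 17.08
position: [0.5067, 0.1027, 0.2943]
ee_rot: [[0.219, 0.976, -0.0], [0.976, -0.219, -0.005], [-0.005, 0.001, -1.0]]
wrist_force: [1.4, -1.3, 0.2]
finger_gap: 0.0
grasp_force: 0.0
```

Run:
```python
from h import *
s=grab('scene');t=grab('top');o=observe();print(o['position'],o['clock'],o['wrist_force'])
cv2.imwrite('pics/t7c.png',np.hstack([cv2.resize(t['image'][255:335,185:265],None,fx=5,fy=5),cv2.resize(s['image'][215:295,370:450],None,fx=5,fy=5)]))
```

```text
[0.50582421 0.1096948  0.29413724] 17.1833 [-0.29114072  1.40963754  0.45382952]
```

View pics/t7c.png

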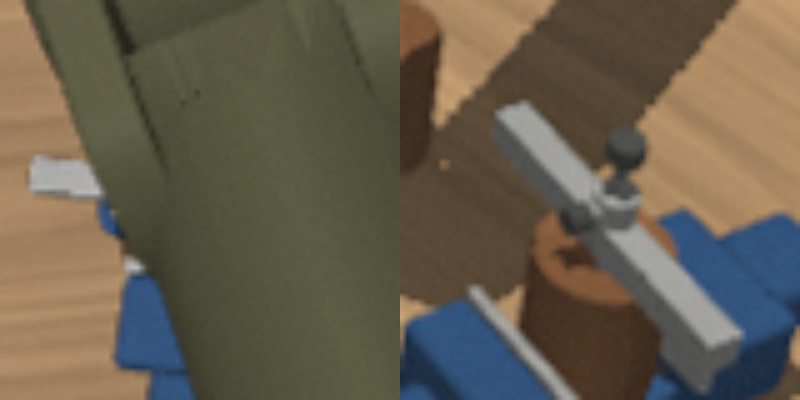

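The stock has not moved, and the rod head is down at about scene (415,244), so the rod is still on the bottom. The arm is clear, so I'm handing in.

```bash
python3 -c "
from workcell import *
print(job_done())"
```

```text
the job is handed in; nothing more can be done
None
```

The job is handed in, with no verdict returned: the gauge stands flat on the blank with its rod on the bottom of the bore (about 34 mm deep), held there at about 12 N for over a second, and the arm is clear.

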